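# Switch off the fabric shaver and cap its head

## Task

Switch off the fabric shaver in its charging cradle: with a fingertip in the slot on its handle, press on the recessed slide plate and drag it all the way back, away from the round shaving head, without pressing hard. Then set the loose blue cap over the steel rim of the shaving head so that it sits fully down and level, and let go. Leave the blue thread spool standing where it is.

Things in the scene. Friction and masses are not known exactly. Their poses are not given: they have to be found in the camera images.
- shaver: White fabric shaver in a grey charging cradle, 206 x 80 mm, fixed. Origin: centre of the underside, on the desk; x runs along the handle from tail to round head, z up. Handle: x = -100 to 28 mm, 62 mm wide, flat top at z = 43 mm. Head centre x = 64 mm: white shoulder, radius 37 mm, up to z = 45 mm, then a steel rim, radius 28 mm, up to z = 60 mm. Fingers pressing it with over 35 N are too hard.
- shaver_switch (a joint): Slide switch, in m: 0 = off (at its stop towards the tail, red dot), 0.022 = fully on (towards the head, green dot); moves along the shaver's x, stays where left. Its flat rigid black plate always fills the slot's floor and has no edge to push on: it moves only by friction under a fingertip pressed on it. It resists with 4 N; pressed with less than about 8 N the fingertip may slip.
- switch_pad (a point): Middle of the orange ribbed patch (18 x 24 mm) painted on the slide plate, but taken at the height of the handle's top (43 mm above the desk): the plate itself lies 4 to 8 mm below this point, a different depth each time, to be felt. The point moves along the slot with the plate. Any part of the plate in the slot may be pressed. Axes as the shaver's.
- slot_mid (a point): Middle of the slot's mouth, at the handle's top, 43 mm above the desk. The slot is 70 mm long along the shaver's x and 34 mm wide; its floor is the slide plate, which lies 4 to 8 mm below this point, a different depth each time. Axes as the shaver's.
- head_rim (a point): Centre of the flat top of the head's steel rim, 60 mm above the desk. Axes as the shaver's.
- cap: Loose round blue cap, 40 to 85 g, standing on the desk rim down: skirt 68 mm outer, 61 mm inner diameter, 17 mm high, 13 mm deep inside; on top a round central grip 32 to 34 mm in diameter, from 17 to 41 mm height. Origin: centre of the skirt's lower edge; z up. Seated, its ceiling rests on the steel rim, so its origin is 13 mm below point head_rim.
- cap_grip (a point): Point on the axis of the cap's grip, 30 mm above the cap's lower edge. Beware of the large computer monitor that stands on the right side of the desk: an arm that starts at the right should first draw in towards its base before it swings to the middle.
- spool: Wooden thread spool with blue thread, 32 mm in diameter, 40 mm tall, standing loose on the desk; origin at the centre of its underside. A bystander, not to be shifted by 20 mm or more.
Mind the look-alikes: they are no part of the job. There is more than one size of the cap; the job needs the middle-sized.

How it is judged:
By the outcome, as a careful person would: the job done as asked, in the order asked, and still so for the second after the job is handed in, with the robot touching nothing.
It also fails if it takes over 64 s, if anything falls off the work surface, if the arm or the gripper's body presses on something with over 40 N, if the wrist force passes 120 N, or if a joint passes its speed limit or range.

## Robot

A 7-joint arm with a two-finger parallel gripper is mounted at the origin on a cart in front of the work surface, level with it; the furniture and walls round the work are solid. World frame = base frame: x ahead of the robot, y to its left, z up, the work surface at z = 0. Lengths are in m, angles in rad, forces in N, time in s.
With the tool pointing down it reaches from about 0.4 to 0.85 m from the base axis. Payload 4.5 kg.
Tool frame: the origin (TCP) lies midway between the tips of the shut fingers; the grasp point (between the pads) lies 19 mm behind it; z points along the fingers, y is the line along which they close (so a half turn about z gives the same grasp; the last joint's range is limited). The gripper opens to 88 mm and grips with 3 to 60 N. Pads are 18 mm wide; open, the fingers measure 123 mm over their backs; the gripper's body (75 mm by 187 mm) begins 45 mm behind the grasp point.
Start: joints at [1.229, 0.689, -0.195, 1.565, 0.157, 0.902, -0.215], TCP at [0.229, -0.581, 0.239] pointing down, gripper open.
Joint ranges: [-3.01, 3.01], [-0.46, 2.08], [-1.47, 1.51], [0.13, 2.56], [-1, 4.14], [0.04, 2.09], [-2.66, 2.66]. Speed limits (rad/s): [2.57, 2.57, 3.14, 3.14, 3.14, 3.14, 3.14].

## Interface

Orientations are given as a unit quaternion [x, y, z, w].
In Python, from plant import get_state, viewer, workorder gives the robot as it stands. The module is installed in compiled form; this text tells all that it offers.
- The arm moves only by the tool step_arm, never from a script. Its argument "motion" is a list of rows, each an object of numbers: "wx", "wy", "wz": the turn, a rotation vector about the tool's x, y, z each as a share of 180 degrees, from -1 to 1; "dx", "dy", "dz": the shift along the tool's x, y, z each as a share of 8 cm, from -1 to 1; "claw": the finger opening in mm, from 0 to 88.1. A call has 1 to 8 rows; each row is the pose to reach, as a shift and turn from the pose commanded when the call began, along the tool's axes at that moment, turning the shorter way round; what a row does not reach only later rows make up. A row lasts 1/10 s, in which the tool goes at most 50 mm and 8.59 degrees, less where a joint would pass 70% of its speed; a pose out of reach is approached as far as the arm can. A call with a number of a shift or a turn outside -1 to 1 is refused whole. A call with a gripper value outside its range is refused whole. The fingers move at their own pace and stop on an object; "force" is the grip in N (left out, the last holds). Time passes only in rows, so rows that repeat a pose let the fingers close. It gives the time, the measured TCP pose, the force, the opening and the grip force at its end, in the units of the state.
- get_state(): the state, without advancing time (a new reading comes with each control period).
- viewer.snapshot(name): name is "scene" or "top" or "wrist"; returns (picture, depth): 480x640x3 uint8, red, green, blue; 480x640 float32, m along the optical axis (not along the pixel's ray), 0 where there is no reading.
- viewer.calibration(name): a dict with "vfov" (degrees; the focal length in pixels is half the picture's height over the tangent of half this angle, whatever the lens; pixels are square), "cx", "cy" (the principal point, pixels), "extrinsics" (4x4, takes a point from camera to world coordinates). Camera axes: x right, y down, z forward; pixel columns grow to the right and rows downward; lengths in m; the calibration is good to about 2 mm. A picture is of the moment at which its call begins: read the wrist's pose just before it. calibration takes no time and is no camera call; for the wrist camera it gives the pose at the moment of the call.
- workorder.finish_job(): hands the job in; it is judged then, once.
The state is a dict: "clock": time; "q": joint angles; "qd": joint speeds; "joint_torque": joint torques, N m; "tool_pos": TCP position; "eef_rot": TCP orientation; "contact_force": force on the tool from outside, world axes, zero at the start; "moment": the same for the moment, N m; "opening": opening from 0.0 (shut) to 1.0 (fully open); "finger_force": force on a finger pad.
Only numpy, scipy, OpenCV 4.12 (cv2) and the standard library are available. Lean on these libraries where they do the work, as an engineer would, in place of code of your own. Each camera call takes 0.05 s, during which the arm holds its last target. There are 200 camera calls.

## Working session

There is one attempt and no reset: what is moved stays moved. The work goes in short steps, Python scripts to look and compute and a tool call to move; the robot and the scene stay as the last step left them, time stands still between calls to the robot, and variables do not carry over. Pictures are saved under pics/ and viewed, at most 11 in all, crops included, and the job is handed in when it is done.

Besides the shell and the picture viewer there is one more tool, called after "Request:" by a JSON object that holds its "name" and its "arguments", one argument or row to a line. step_arm: Moves the arm, as the interface text tells. Shift numbers are shares of 8 cm and turn numbers shares of 180 degrees, none past 1 either way. Its arguments: {"type":"object","properties":{"motion":{"type":"array","items":{"type":"object","properties":{"wx":{"type":"number","minimum":-1,"maximum":1},"wy":{"type":"number","minimum":-1,"maximum":1},"wz":{"type":"number","minimum":-1,"maximum":1},"dx":{"type":"number","minimum":-1,"maximum":1},"dy":{"type":"number","minimum":-1,"maximum":1},"dz":{"type":"number","minimum":-1,"maximum":1},"claw":{"type":"number"}}}},"force":{"type":"number"}},"required":["motion"]}

```bash
mkdir -p pics
cat > h.py <<'E'
import numpy as np, cv2
from plant import get_state, viewer, workorder
from scipy.spatial.transform import Rotation as R
def snap(n):
    c=viewer.calibration(n); p,d=viewer.snapshot(n)
    f=240/np.tan(np.radians(c["vfov"])/2)
    return p,d,dict(f=f,cx=c["cx"],cy=c["cy"],T=np.array(c["extrinsics"]))
def ray(c,u,v,z):
    d=c["T"][:3,:3]@np.array([(u-c["cx"])/c["f"],(v-c["cy"])/c["f"],1]); o=c["T"][:3,3]
    return o+d*(z-o[2])/d[2]
def pt(c,d,u,v):
    z=float(d[int(v),int(u)]); return c["T"][:3,:3]@np.array([(u-c["cx"])/c["f"]*z,(v-c["cy"])/c["f"]*z,z])+c["T"][:3,3]
def cloud(c,d):
    v,u=np.mgrid[:480,:640]; P=np.stack([(u-c["cx"])/c["f"]*d,(v-c["cy"])/c["f"]*d,d],-1)
    return P@c["T"][:3,:3].T+c["T"][:3,3]
def save(n,p): cv2.imwrite(f"pics/{n}.png",cv2.cvtColor(p,cv2.COLOR_RGB2BGR))
def rel(p):
    s=get_state(); r=R.from_quat(s["eef_rot"]); return r.inv().apply(np.array(p)-s["tool_pos"])/0.08
E
python3 - <<'E'
from h import *
import pickle
o={}
for n in("scene","top"):
    p,d,c=snap(n); save(n,p); o[n]=(p,d,c); print(n,c["f"],c["T"].round(3).tolist())
pickle.dump(o,open("o.pkl","wb"))
s=get_state(); print({k:np.round(v,3).tolist() for k,v in s.items()}); print(R.from_quat(s["eef_rot"]).as_matrix().round(3))
E
```

```text
scene 463.6369295592825 [[-0.444, 0.789, -0.426, 0.977], [0.896, 0.392, -0.209, 0.131], [0.002, -0.474, -0.88, 0.903], [0.0, 0.0, 0.0, 1.0]]
top 436.5612767490763 [[-0.024, -0.997, 0.072, 0.506], [-1.0, 0.025, 0.006, -0.057], [-0.008, -0.072, -0.997, 0.934], [0.0, 0.0, 0.0, 1.0]]
{'clock': 0.1, 'q': [1.229, 0.69, -0.194, 1.566, 0.157, 0.903, -0.215], 'qd': [-0.002, -0.003, 0.001, -0.004, 0.0, -0.0, 0.0], 'joint_torque': [-0.003, -52.85, -1.272, -15.384, -0.053, 0.002, 0.0], 'tool_pos': [0.229, -0.581, 0.238], 'eef_rot': [0.982, 0.187, -0.0, -0.001], 'contact_force': [-0.352, 0.508, -0.231], 'moment': [0.002, 0.03, 0.005], 'finger_force': 0.0, 'opening': 1.001}
[[ 0.93   0.367 -0.001]
 [ 0.367 -0.93   0.001]
 [-0.    -0.002 -1.   ]]
```

View pics/scene.png

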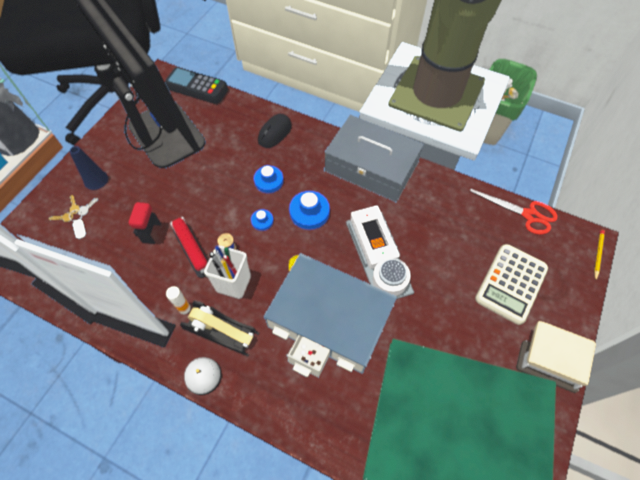

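View pics/top.png

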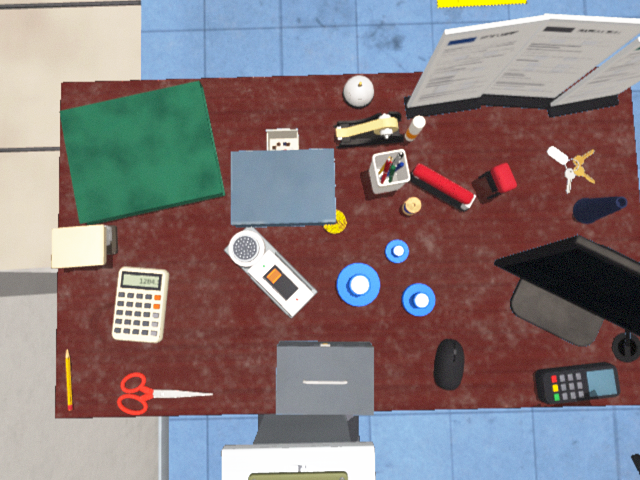

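The scene shows three blue caps. In the top view the large one is at (358,285), the middle-sized one at (419,299) and the small one at (397,251). The shaver's head is at (247,247) and its tail near (300,310). The orange pad is near (273,275) at the head end of the slot, and the spool is at (412,206). The monitor is on the right.

Run:
```python
from h import *
import pickle
o=pickle.load(open("o.pkl","rb")); p,d,c=o["top"]; P=cloud(c,d)
hsv=cv2.cvtColor(p,cv2.COLOR_RGB2HSV)
blue=cv2.inRange(hsv,(100,150,120),(125,255,255))
for ct in cv2.findContours(blue,0,2)[0]:
    if cv2.contourArea(ct)<60: continue
    (u,v),r=cv2.minEnclosingCircle(ct); m=np.zeros_like(blue); cv2.drawContours(m,[ct],-1,255,-1)
    # grip top
    q=P[(m>0)]; zt=q[:,2].max(); g=q[q[:,2]>0.03]
    print("blue",round(u),round(v),"r_mm",r*d[int(v),int(u)]/c["f"]*1e3, ray(c,u,v,.012).round(4),"ztop",zt.round(3),"grip",g.mean(0).round(4) if len(g) else None)
roi=np.zeros_like(blue); roi[215:325,215:325]=1
org=cv2.inRange(hsv,(5,150,150),(22,255,255))*roi
y,x=np.nonzero(org); print("orange",len(x),x.mean(),y.mean(),ray(c,x.mean(),y.mean(),.037).round(4))
blk=((hsv[...,2]<70)&(roi>0)&(P[...,2]>0.02)&(P[...,2]<.05))|(org>0)
blk=blk.astype(np.uint8); n,l,s,ce=cv2.connectedComponentsWithStats(blk)
k=1+s[1:,4].argmax(); y,x=np.nonzero(l==k); W=np.array([ray(c,a,b,.040) for a,b in zip(x,y)])
rc=cv2.minAreaRect((W[:,:2]*1e3).astype(np.float32)); print("slot",len(x),rc,"plate z",np.percentile(P[l==k][:,2],[20,50,80]).round(4))
w=(roi>0)&(P[...,2]>.0395)&(P[...,2]<.047); rim=(roi>0)&(P[...,2]>.055)&(P[...,2]<.066)
print("rim",rim.sum(),P[rim].mean(0).round(4),cv2.minEnclosingCircle((P[rim][:,:2]*1e3).astype(np.float32)))
print("rimz",np.median(P[rim][:,2]))
print("desk z",np.median(P[330:340,330:420,2]), "box z",np.median(P[360:400,290:360,2]),P[340:415,275:375].reshape(-1,3).min(0),P[340:415,275:375].reshape(-1,3).max(0))
mon=P[230:340,490:640].reshape(-1,3); mon=mon[mon[:,2]>.1]; print("monitor",mon.min(0),mon.max(0))
print("spool",P[200:212,406:418].reshape(-1,3).max(0))
b2=P[150:225,232:335]; print("shelf",np.median(b2.reshape(-1,3),0), b2.reshape(-1,3).min(0))
```

```text
blue 418 299 r_mm 33.992201220523526 [ 0.4513 -0.261   0.012 ] ztop 0.934 grip [ 0.4516 -0.2583  0.052 ]
blue 358 284 r_mm 43.87336414228796 [ 0.4864 -0.136   0.012 ] ztop 0.934 grip [ 0.486  -0.1343  0.0674]
blue 396 251 r_mm 24.423144214217807 [ 0.5542 -0.2197  0.012 ] ztop 0.934 grip [ 0.55   -0.2082  0.0912]
orange 127 274.38582677165357 274.7795275590551 [0.51   0.0365 0.037 ]
slot 125 ((509.06768798828125, 37.50804138183594), (20.304183959960938, 24.509965896606445), 43.737701416015625) plate z [0.0336 0.0347 0.0361]
rim 1437 [0.5986 0.0555 0.0601] ((594.9335327148438, 26.484580993652344), 100.05717468261719)
rimz 0.060112507742715704
desk z -0.000908375702943609 box z 0.0711328036603105 [-0.01601491 -0.24796513 -0.75482839] [0.50598173 0.08256186 0.93420572]
monitor [ 0.3828374  -0.63128728  0.12422305] [ 0.55213051 -0.05675276  0.93420572]
spool [ 0.6641841  -0.23792368  0.04369532]
shelf [0.68651144 0.01292502 0.06058729] [ 0.50598173 -0.09433911 -0.00305161]
```

Request:
{"name": "step_arm", "arguments": {
  "motion": [
    {"dy": -0.5,"claw": 88},
    {"dy": -1},
    {"dy": -1}
  ]
}}

```text
$.motion[0]: bad value
```

Run:
```python
from h import *
import pickle
o=pickle.load(open("o.pkl","rb")); p,d,c=o["top"]; P=cloud(c,d)
s=get_state(); print(s["tool_pos"],s["q"])
ok=(d>0)
M=P[ok&(P[...,2]>.1)&(P[...,1]<-.2)&(P[...,0]<.62)]
for a in np.arange(.1,.6,.1):
    k=M[(M[:,2]>a)&(M[:,2]<a+.1)]
    if len(k): print("mon z",a,len(k),"y",k[:,1].min().round(3),k[:,1].max().round(3),"x",k[:,0].min().round(3),k[:,0].max().round(3), "pt of max y",k[k[:,1].argmax()].round(3),"pt min x",k[k[:,0].argmin()].round(3))
roi=ok&(np.mgrid[:480,:640][0]>222)&(np.mgrid[:480,:640][0]<325)&(np.mgrid[:480,:640][1]>220)&(np.mgrid[:480,:640][1]<322)
r=P[roi&(P[...,2]>.056)&(P[...,2]<.066)]; q=r[r[:,0]<.63]
print("rim",len(q),cv2.minEnclosingCircle((q[:,:2]*1e3).astype(np.float32)), q.mean(0))
h=P[roi&(P[...,2]>.038)&(P[...,2]<.049)]
mu=h.mean(0); w,v=np.linalg.eigh(np.cov(h[:,:2].T)); print("handle",len(h),mu,v[:,1],np.degrees(np.arctan2(v[1,1],v[0,1])),cv2.minAreaRect((h[:,:2]*1e3).astype(np.float32)))
hsv=cv2.cvtColor(p,cv2.COLOR_RGB2HSV); b=roi&(hsv[...,2]<90)&(P[...,2]>.025)&(P[...,2]<.05)
b=cv2.connectedComponentsWithStats(b.astype(np.uint8)); 
for i in range(1,b[0]):
    if b[2][i,4]>40:
        y,x=np.nonzero(b[1]==i); W=np.array([ray(c,i1,i2,.037) for i1,i2 in zip(x,y)]); print("black",len(x),W.mean(0),cv2.minAreaRect((W[:,:2]*1e3).astype(np.float32)),np.median(P[b[1]==i][:,2]))
x0=P[ok&(P[...,2]>.1)&(P[...,1]>-.2)&(P[...,0]<.9)]; print("tall stuff mid",len(x0),x0.min(0),x0.max(0))
```

```text
[ 0.22908938 -0.58089492  0.2379962 ] [ 1.22882628  0.68989915 -0.19446425  1.56621464  0.15730598  0.90252659
 -0.21512964]
mon z 0.1 2066 y -0.634 -0.377 x 0.383 0.62 pt of max y [ 0.519 -0.377  0.134] pt min x [ 0.383 -0.63   0.128]
mon z 0.2 3105 y -0.582 -0.38 x 0.2 0.544 pt of max y [ 0.529 -0.38   0.211] pt min x [ 0.2   -0.53   0.245]
mon z 0.30000000000000004 2721 y -0.511 -0.385 x 0.22 0.552 pt of max y [ 0.536 -0.385  0.312] pt min x [ 0.22  -0.494  0.301]
rim 671 ((587.2301025390625, 49.898780822753906), 75.68573760986328) [0.57170934 0.08886197 0.05959116]
handle 1797 [0.51237067 0.03812018 0.04249698] [-0.76342512 -0.64589635] -139.76708609250485 ((530.5066528320312, 42.22358703613281), (183.38043212890625, 192.55966186523438), 82.15972900390625)
black 269 [0.48620865 0.01745994 0.037     ] ((492.36322021484375, 21.72087860107422), (55.268043518066406, 30.292699813842773), 43.95323944091797) 0.03443680656703285
tall stuff mid 1351 [ 0.14605827 -0.19985498  0.10002004] [0.73490221 0.55317431 0.14593858]
```

Request:
{"name": "step_arm", "arguments": {
  "motion": [
    {"dx": 0,"dy": -0.5,"dz": 0,"wx": 0,"wy": 0,"wz": 0,"claw": 88},
    {"dx": 0,"dy": -1,"dz": -0.3,"wx": 0,"wy": 0,"wz": 0,"claw": 88},
    {"dx": 0,"dy": -1,"dz": -0.3,"wx": 0,"wy": 0,"wz": 0,"claw": 88}
  ]
}}

```text
clock: 0.4
tool_pos: [0.1983, -0.5031, 0.2642]
eef_rot: [0.982, 0.187, -0.001, -0.001]
contact_force: [-0.6, -1.0, -1.3]
opening: 1.0
finger_force: 0.0
```

Request:
{"name": "step_arm", "arguments": {
  "motion": [
    {"dx": 0,"dy": -0.5,"dz": 0,"wx": 0,"wy": 0,"wz": 0,"claw": 0},
    {"dx": 0,"dy": -1,"dz": 0,"wx": 0,"wy": 0,"wz": 0,"claw": 0}
  ]
}}

```text
clock: 0.6
tool_pos: [0.1708, -0.4325, 0.2625]
eef_rot: [0.982, 0.187, 0.0, 0.001]
contact_force: [-0.3, 0.1, 0.1]
opening: 0.842
finger_force: 0.0
```

Request:
{"name": "step_arm", "arguments": {
  "motion": [
    {"dx": 0.4,"dy": -0.4,"dz": 0,"wx": 0,"wy": 0,"wz": 0.04,"claw": 0},
    {"dx": 0.8,"dy": -0.8,"dz": 0,"wx": 0,"wy": 0,"wz": 0.08,"claw": 0},
    {"dx": 1,"dy": -1,"dz": 0,"wx": 0,"wy": 0,"wz": 0.12,"claw": 0}
  ]
}}

```text
clock: 0.9
tool_pos: [0.2167, -0.326, 0.2626]
eef_rot: [1.0, -0.002, 0.0, -0.001]
contact_force: [0.1, 0.5, 0.2]
opening: 0.571
finger_force: 0.0
```

Run:
```python
from h import *
s=get_state(); print(s["clock"],s["tool_pos"],s["q"].round(3) if hasattr(s["q"],"round") else s["q"]); print(R.from_quat(s["eef_rot"]).as_matrix().round(3)); print(rel([.45,-.05,.24]))
```

```text
0.9 [ 0.21666272 -0.32601671  0.26263183] [ 0.948  0.357 -0.111  2.189  0.067  0.599 -0.787]
[[ 1.    -0.004  0.   ]
 [-0.004 -1.     0.001]
 [ 0.    -0.001 -1.   ]]
[ 2.90418547 -3.46031666  0.2883056 ]
```

Request:
{"name": "step_arm", "arguments": {
  "motion": [
    {"dx": 0.5,"dy": -0.25,"dz": 0,"wx": 0,"wy": 0,"wz": -0.04,"claw": 0},
    {"dx": 1,"dy": -0.5,"dz": 0,"wx": 0,"wy": 0,"wz": -0.09,"claw": 0}
  ]
}}

```text
clock: 1.1
tool_pos: [0.2969, -0.2886, 0.2629]
eef_rot: [0.99, 0.139, 0.0, 0.001]
contact_force: [0.4, -1.3, -0.0]
opening: 0.391
finger_force: 0.0
```

Run:
```python
from h import *
s=get_state(); print(s["clock"],s["tool_pos"],s["q"].round(3)); print(R.from_quat(s["eef_rot"]).as_matrix().round(3)); print(rel([.45,-.05,.24]))
```

```text
1.1 [ 0.29690462 -0.28856166  0.26287697] [ 0.793  0.386 -0.19   2.132  0.122  0.633 -0.773]
[[ 0.962  0.275  0.   ]
 [ 0.275 -0.962 -0.001]
 [-0.     0.001 -1.   ]]
[ 2.65916977 -2.34206618  0.28281164]
```

Request:
{"name": "step_arm", "arguments": {
  "motion": [
    {"dx": 0.3,"dy": -0.25,"dz": 0,"wx": 0,"wy": 0,"wz": -0.045,"claw": 0},
    {"dx": 0.6,"dy": -0.5,"dz": 0,"wx": 0,"wy": 0,"wz": -0.09,"claw": 0},
    {"dx": 0.9,"dy": -0.8,"dz": 0,"wx": 0,"wy": 0,"wz": -0.135,"claw": 0},
    {"dx": 1,"dy": -1,"dz": 0,"wx": 0,"wy": 0,"wz": -0.18,"claw": 0},
    {"dx": 1,"dy": -1,"dz": 0,"wx": 0,"wy": 0,"wz": -0.225,"claw": 0},
    {"dx": 1,"dy": -1,"dz": 0,"wx": 0,"wy": 0,"wz": -0.27,"claw": 0},
    {"dx": 1,"dy": -1,"dz": 0,"wx": 0,"wy": 0,"wz": -0.32,"claw": 0}
  ]
}}

```text
clock: 1.8
tool_pos: [0.3519, -0.1902, 0.2626]
eef_rot: [0.802, 0.597, 0.0, 0.0]
contact_force: [0.0, -0.3, 0.3]
opening: 0.003
finger_force: 0.0
```

Run:
```python
from h import *
s=get_state(); print(s["clock"],s["tool_pos"],s["q"].round(3)); print(R.from_quat(s["eef_rot"]).as_matrix().round(3)); print(rel([.45,-.05,.24]))
c=viewer.calibration("wrist"); r=R.from_quat(s["eef_rot"]).as_matrix(); T=np.array(c["extrinsics"]); print("cam in tool",(r.T@(T[:3,3]-s["tool_pos"])).round(3),(r.T@T[:3,:3]).round(2).tolist(),c["vfov"])
```

```text
1.8 [ 0.35185352 -0.19019702  0.26260575] [ 0.728  0.394 -0.488  2.157  0.3    0.654 -0.261]
[[ 0.287  0.958  0.001]
 [ 0.958 -0.287  0.   ]
 [ 0.     0.001 -1.   ]]
[2.03107346 0.67121576 0.28336685]
cam in tool [ 0.074  0.001 -0.147] [[0.0, -0.96, -0.28], [1.0, 0.0, -0.0], [0.0, -0.28, 0.96]] 59.823965548579636
```

Request:
{"name": "step_arm", "arguments": {
  "motion": [
    {"dx": 0.3,"dy": 0.1,"dz": 0,"wx": 0,"wy": 0,"wz": -0.045,"claw": 0},
    {"dx": 0.6,"dy": 0.2,"dz": 0,"wx": 0,"wy": 0,"wz": -0.09,"claw": 0},
    {"dx": 0.9,"dy": 0.3,"dz": 0,"wx": 0,"wy": 0,"wz": -0.135,"claw": 0},
    {"dx": 1,"dy": 0.4,"dz": 0,"wx": 0,"wy": 0,"wz": -0.18,"claw": 0},
    {"dx": 1,"dy": 0.4,"dz": 0,"wx": 0,"wy": 0,"wz": -0.225,"claw": 0},
    {"dx": 1,"dy": 0.4,"dz": 0,"wx": 0,"wy": 0,"wz": -0.27,"claw": 0},
    {"dx": 1,"dy": 0.4,"dz": 0,"wx": 0,"wy": 0,"wz": -0.32,"claw": 0}
  ]
}}

```text
clock: 2.5
tool_pos: [0.4059, -0.1231, 0.2626]
eef_rot: [0.419, 0.908, 0.0, 0.0]
contact_force: [-0.1, 0.6, 0.3]
opening: 0.007
finger_force: 0.0
```

Request:
{"name": "step_arm", "arguments": {
  "motion": [
    {"dx": 0.2,"dy": 0.5,"dz": 0.1,"wx": 0,"wy": 0,"wz": 0,"claw": 0},
    {"dx": 0.33,"dy": 1,"dz": 0.25,"wx": 0,"wy": 0,"wz": 0,"claw": 0}
  ]
}}

```text
clock: 2.7
tool_pos: [0.4503, -0.0522, 0.2425]
eef_rot: [0.424, 0.906, 0.0, 0.001]
contact_force: [0.5, -0.7, -0.0]
opening: 0.006
finger_force: 0.0
```

Request:
{"name": "step_arm", "arguments": {
  "motion": [
    {"dx": 0.2,"dy": 0.5,"dz": 0.1,"wx": 0,"wy": 0,"wz": 0,"claw": 0},
    {"dx": 0.33,"dy": 1,"dz": 0.25,"wx": 0,"wy": 0,"wz": 0,"claw": 0},
    {"dx": 0.33,"dy": 1,"dz": 0.25,"wx": 0,"wy": 0,"wz": 0,"claw": 0}
  ]
}}

```text
clock: 3.0
tool_pos: [0.4966, 0.0269, 0.222]
eef_rot: [0.418, 0.908, 0.003, -0.0]
contact_force: [0.6, 0.7, 0.1]
opening: 0.007
finger_force: 0.0
```

Run:
```python
from h import *
import pickle
s=get_state(); print(s["clock"],s["tool_pos"],s["q"].round(3)); print(R.from_quat(s["eef_rot"]).as_matrix().round(3))
p,d,c=snap("wrist"); save("w1",p); pickle.dump((p,d,c,s),open("w1.pkl","wb"))
```

```text
3.0 [0.49657269 0.02692852 0.22197372] [ 0.286  0.62  -0.688  1.95   0.555  0.764 -0.016]
[[-0.65   0.76   0.003]
 [ 0.76   0.65   0.006]
 [ 0.003  0.006 -1.   ]]
```

View pics/w1.png

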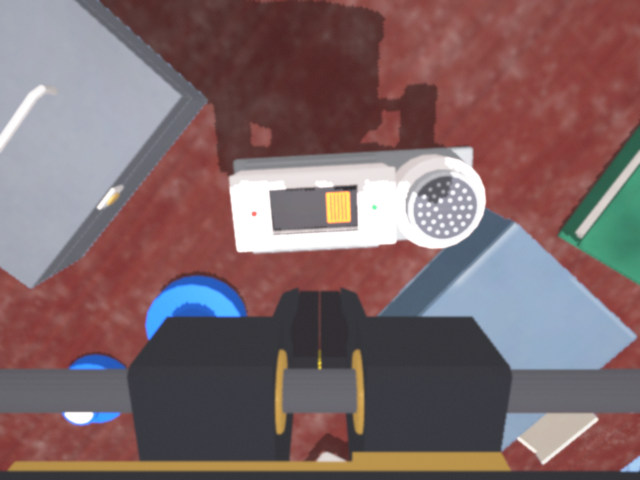

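The wrist view shows the slot spanning about (272..357, 188..232), with the orange patch at (339,207) towards the green dot. The red dot is at (254,213) and the head rim is around (443,203).

```bash
cat > m.py <<'E'
from h import *
import pickle
p,d,c,s=pickle.load(open("w1.pkl","rb")); P=cloud(c,d); hsv=cv2.cvtColor(p,cv2.COLOR_RGB2HSV)
V,U=np.mgrid[:480,:640]; ok=d>0
slot=(U>262)&(U<366)&(V>180)&(V<240)&((hsv[...,2]<90)|((hsv[...,0]>8)&(hsv[...,0]<28)&(hsv[...,1]>150)))
n,l,st,ce=cv2.connectedComponentsWithStats(slot.astype(np.uint8)); k=1+st[1:,4].argmax(); m=l==k
y,x=np.nonzero(m); W=np.array([ray(c,a,b,.037) for a,b in zip(x,y)]); print("slot",len(x),cv2.minAreaRect((W[:,:2]*1e3).astype(np.float32)),"floor z",np.percentile(P[m&ok][:,2],[10,50,90]))
o=(U>320)&(U<360)&(V>185)&(V<230)&(hsv[...,0]>8)&(hsv[...,0]<28)&(hsv[...,1]>150); y,x=np.nonzero(o); print("pad",ray(c,x.mean(),y.mean(),.037),np.median(P[o&ok][:,2]))
H=(U>225)&(U<397)&(V>155)&(V<260)&ok&(P[...,2]>.039)&(P[...,2]<.047); q=P[H]; print("handle",len(q),q[:,2].mean(),cv2.minAreaRect((q[:,:2]*1e3).astype(np.float32)))
hd=(U>395)&(U<490)&(V>150)&(V<255)&ok&(P[...,2]>.054)&(P[...,2]<.066); q=P[hd]; print("rim",len(q),np.median(q[:,2]),cv2.minEnclosingCircle((q[:,:2]*1e3).astype(np.float32)),q.mean(0))
for u,v in((254,213),(375,207)): print("dot",ray(c,u,v,.043),P[v,u])
E
python3 m.py
```

```text
slot 65 ((502.6002502441406, 54.67805480957031), (16.048675537109375, 2.416624069213867), 40.48609161376953) floor z [0.03524124 0.03574053 0.0367734 ]
pad [0.5153598  0.04055721 0.037     ] 0.03611397478778666
handle 8802 0.04331455452698945 ((494.9296875, 25.91736602783203), (131.25741577148438, 62.646060943603516), 43.85621643066406)
rim 4330 0.060636101721689706 ((578.2014770507812, 93.30306243896484), 40.34328079223633) [0.5660292  0.09428021 0.06049806]
dot [ 0.459924   -0.00739556  0.043     ] [ 0.45992843 -0.00743489  0.04285632]
dot [0.53018843 0.05897856 0.043     ] [0.53031498 0.05894266 0.04248673]
```

Request:
{"name": "step_arm", "arguments": {
  "motion": [
    {"dx": 0.01,"dy": 0.14,"dz": 0.5,"wx": 0,"wy": 0,"wz": -0.018,"claw": 0},
    {"dx": 0.01,"dy": 0.14,"dz": 1,"wx": 0,"wy": 0,"wz": -0.018,"claw": 0},
    {"dx": 0.01,"dy": 0.14,"dz": 1,"wx": 0,"wy": 0,"wz": -0.018,"claw": 0}
  ]
}}

```text
clock: 3.35
tool_pos: [0.4984, 0.0257, 0.1392]
eef_rot: [0.396, 0.918, -0.003, -0.003]
contact_force: [-1.2, -0.9, 0.4]
opening: 0.006
finger_force: 0.0
```

Request:
{"name": "step_arm", "arguments": {
  "motion": [
    {"dx": 0,"dy": 0,"dz": 0.5,"wx": 0,"wy": 0,"wz": 0,"claw": 0},
    {"dx": 0,"dy": 0,"dz": 0.95,"wx": 0,"wy": 0,"wz": 0,"claw": 0},
    {"dx": 0,"dy": 0,"dz": 1,"wx": 0,"wy": 0,"wz": 0,"claw": 0},
    {"dx": 0,"dy": 0,"dz": 1,"wx": 0,"wy": 0,"wz": 0,"claw": 0}
  ]
}}

```text
clock: 3.75
tool_pos: [0.5019, 0.0274, 0.0637]
eef_rot: [0.396, 0.918, -0.0, 0.0]
contact_force: [-0.4, -0.4, 0.9]
opening: 0.007
finger_force: 0.0
```

Run:
```python
from h import *
import pickle
s=get_state(); r=R.from_quat(s["eef_rot"]).as_matrix(); print(s["clock"],s["tool_pos"],s["contact_force"]); print(r.round(3)); print("yaw y",np.degrees(np.arctan2(r[1,1],r[0,1])),"dx,dy to target",rel([.5044,.0348,.043])*80)
p,d,c=snap("wrist"); save("w2",p); pickle.dump((p,d,c,s),open("w2.pkl","wb"))
```

```text
3.75 [0.50185363 0.02741749 0.06368041] [-0.35872062 -0.38904052  0.93769522]
[[-0.686  0.728  0.   ]
 [ 0.728  0.686 -0.001]
 [-0.001 -0.001 -1.   ]]
yaw y 43.296019886706205 dx,dy to target [ 3.64430594  6.92675455 20.67374889]
```

View pics/w2.png

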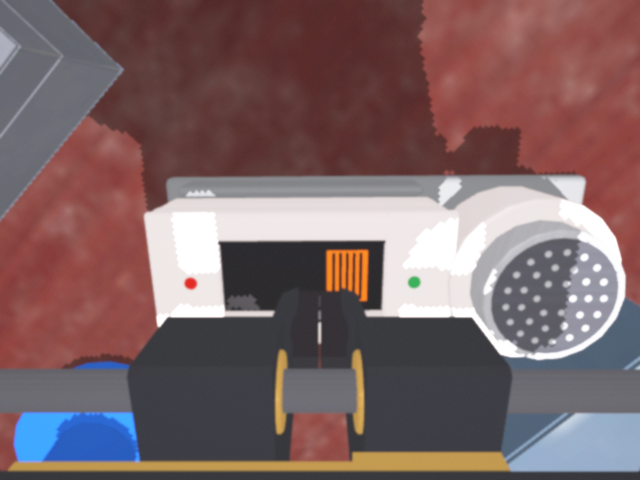

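The close view shows dots at (191,283) and (414,282), the slot from u=221 to 384 and v=241 to 311, and the orange patch against its head end. The fingertip hangs just below the slot's lower edge.

Run:
```python
from h import *
import pickle
p,d,c,s=pickle.load(open("w2.pkl","rb"))
r=R.from_quat(s["eef_rot"])
t=lambda w:(r.inv().apply(w-s["tool_pos"])*1e3).round(1)
for n,u,v,z in(("red",191,283,.043),("green",414,282,.043),("far edge floor",302,241,.036),("far mouth",302,241,.043),("near mouth",250,311,.043),("L",221,275,.04),("R",384,275,.04),("orange",347,275,.036)):
    w=ray(c,u,v,z); print(n,w.round(4),t(w))
P=cloud(c,d); print("floor",np.median(P[250:285,230:320,2]),"handle",np.median(P[215:235,260:400,2]),"handle near",np.median(P[300:312,390:440,2]))
```

```text
red [ 0.4603 -0.0079  0.043 ] [  2.7 -54.4  20.7]
green [0.53   0.0584 0.043 ] [ 3.3 41.8 20.7]
far edge floor [0.4836 0.0371 0.036 ] [19.6 -6.6 27.7]
far mouth [0.4824 0.0389 0.043 ] [21.7 -6.3 20.7]
near mouth [ 0.4875 -0.0006  0.043 ] [-10.5 -29.6  20.7]
L [0.4677 0.0024 0.04  ] [  5.3 -42.   23.7]
R [0.5195 0.0513 0.04  ] [ 5.3 29.2 23.7]
orange [0.509  0.0392 0.036 ] [ 3.7 13.3 27.7]
floor 0.03595959728499165 handle 0.04341820524024831 handle near 0.04345650932796545
```

Request:
{"name": "step_arm", "arguments": {
  "motion": [
    {"dx": 0.05,"dy": 0.085,"dz": 0,"wx": 0,"wy": 0,"wz": 0,"claw": 0},
    {"dx": 0.05,"dy": 0.085,"dz": 0.1,"wx": 0,"wy": 0,"wz": 0,"claw": 0},
    {"dx": 0.05,"dy": 0.085,"dz": 0.2,"wx": 0,"wy": 0,"wz": 0,"claw": 0},
    {"dx": 0.05,"dy": 0.085,"dz": 0.28,"wx": 0,"wy": 0,"wz": 0,"claw": 0},
    {"dx": 0.05,"dy": 0.085,"dz": 0.3,"wx": 0,"wy": 0,"wz": 0,"claw": 0},
    {"dx": 0.05,"dy": 0.085,"dz": 0.3,"wx": 0,"wy": 0,"wz": 0,"claw": 0}
  ]
}}

```text
clock: 4.4
tool_pos: [0.5034, 0.0357, 0.0382]
eef_rot: [0.396, 0.918, -0.0, -0.0]
contact_force: [0.7, 0.2, 0.2]
opening: 0.004
finger_force: 0.0
```

Request:
{"name": "step_arm", "arguments": {
  "motion": [
    {"dx": 0,"dy": 0,"dz": 0.015,"wx": 0,"wy": 0,"wz": 0,"claw": 0},
    {"dx": 0,"dy": 0,"dz": 0.03,"wx": 0,"wy": 0,"wz": 0,"claw": 0},
    {"dx": 0,"dy": 0,"dz": 0.03,"wx": 0,"wy": 0,"wz": 0,"claw": 0}
  ]
}}

```text
clock: 4.7
tool_pos: [0.5038, 0.0357, 0.0363]
eef_rot: [0.396, 0.918, -0.0, 0.0]
contact_force: [0.0, 0.3, 0.2]
opening: 0.006
finger_force: 0.0
```

Request:
{"name": "step_arm", "arguments": {
  "motion": [
    {"dx": 0,"dy": 0,"dz": 0.008,"wx": 0,"wy": 0,"wz": 0,"claw": 0},
    {"dx": 0,"dy": 0,"dz": 0.015,"wx": 0,"wy": 0,"wz": 0,"claw": 0},
    {"dx": 0,"dy": 0,"dz": 0.015,"wx": 0,"wy": 0,"wz": 0,"claw": 0}
  ]
}}

```text
clock: 5.0
tool_pos: [0.5039, 0.0357, 0.0359]
eef_rot: [0.396, 0.918, -0.0, 0.0]
contact_force: [-1.2, 0.4, 7.6]
opening: 0.006
finger_force: 4.1
```

Request:
{"name": "step_arm", "arguments": {
  "motion": [
    {"dx": 0,"dy": 0,"dz": 0.005,"wx": 0,"wy": 0,"wz": 0,"claw": 0},
    {"dx": 0,"dy": 0,"dz": 0.01,"wx": 0,"wy": 0,"wz": 0,"claw": 0},
    {"dx": 0,"dy": 0,"dz": 0.01,"wx": 0,"wy": 0,"wz": 0,"claw": 0}
  ]
}}

```text
clock: 5.3
tool_pos: [0.5039, 0.0357, 0.0358]
eef_rot: [0.396, 0.918, -0.0, 0.001]
contact_force: [-2.9, -1.2, 17.2]
opening: 0.002
finger_force: 8.0
```

Request:
{"name": "step_arm", "arguments": {
  "motion": [
    {"dx": 0,"dy": -0.02,"dz": 0,"wx": 0,"wy": 0,"wz": 0,"claw": 0},
    {"dx": 0,"dy": -0.05,"dz": 0,"wx": 0,"wy": 0,"wz": 0,"claw": 0},
    {"dx": 0,"dy": -0.08,"dz": 0,"wx": 0,"wy": 0,"wz": 0,"claw": 0},
    {"dx": 0,"dy": -0.11,"dz": 0,"wx": 0,"wy": 0,"wz": 0,"claw": 0},
    {"dx": 0,"dy": -0.14,"dz": 0,"wx": 0,"wy": 0,"wz": 0,"claw": 0}
  ]
}}

```text
clock: 5.8
tool_pos: [0.4989, 0.031, 0.0359]
eef_rot: [0.395, 0.919, 0.004, 0.002]
contact_force: [2.7, 4.0, 10.0]
opening: 0.006
finger_force: 4.9
```

Run:
```python
from h import *
s=get_state(); r=R.from_quat(s["eef_rot"]); print(s["tool_pos"],s["contact_force"],"tool axes F",r.inv().apply(s["contact_force"]))
p,d,c=snap("wrist"); hsv=cv2.cvtColor(p,cv2.COLOR_RGB2HSV); V,U=np.mgrid[:480,:640]
o=(V>150)&(V<330)&(hsv[...,0]>5)&(hsv[...,0]<25)&(hsv[...,1]>180)&(hsv[...,2]>150); red=(V>150)&(V<330)&((hsv[...,0]<5)|(hsv[...,0]>172))&(hsv[...,1]>190)&(hsv[...,2]>190)
for n,m in(("orange",o),("red",red)):
    y,x=np.nonzero(m); print(n,len(x),np.percentile(x,[2,50,98]),np.median(y)); 
    if len(x): print(ray(c,np.median(x),np.median(y),.036))
save("w3",p)
```

```text
[0.49890282 0.03095821 0.03589705] [2.74596702 4.00717045 9.96633124] tool axes F [ 1.00888546  4.83569813 -9.92590963]
orange 303 [310. 332. 356.] 287.0
[0.49635344 0.04202278 0.036     ]Traceback (most recent call last):
  File "<stdin>", line 6, in <module>
    return _quantile_unchecked(
        a, q, axis, out, overwrite_input, method, keepdims, weights)
    return _ureduce(a,
                    func=_quantile_ureduce_func,
    ...<5 lines>...
                    overwrite_input=overwrite_input,
                    method=method)
    r = func(a, **kwargs)
    result = _quantile(arr,
                       quantiles=q,
    ...<2 lines>...
                       out=out,
                       weights=wgt)
    previous = arr[previous_indexes]
               ~~~^^^^^^^^^^^^^^^^^^
IndexError: index 0 is out of bounds for axis 0 with size 0
```

Request:
{"name": "step_arm", "arguments": {
  "motion": [
    {"dx": 0,"dy": 0,"dz": 0.006,"wx": 0,"wy": 0,"wz": 0,"claw": 0},
    {"dx": 0,"dy": -0.03,"dz": 0.008,"wx": 0,"wy": 0,"wz": 0,"claw": 0},
    {"dx": 0,"dy": -0.06,"dz": 0.008,"wx": 0,"wy": 0,"wz": 0,"claw": 0},
    {"dx": 0,"dy": -0.09,"dz": 0.008,"wx": 0,"wy": 0,"wz": 0,"claw": 0},
    {"dx": 0,"dy": -0.12,"dz": 0.008,"wx": 0,"wy": 0,"wz": 0,"claw": 0}
  ]
}}

```text
clock: 6.35
tool_pos: [0.4924, 0.0248, 0.0358]
eef_rot: [0.395, 0.919, 0.004, 0.003]
contact_force: [1.6, 3.7, 17.2]
opening: 0.01
finger_force: 8.1
```

```bash
cat > pad.py <<'E'
from h import *
s=get_state(); r=R.from_quat(s["eef_rot"]); print(s["tool_pos"],"tool axes F",r.inv().apply(s["contact_force"]).round(1),"along",np.dot(s["tool_pos"][:2]-np.array([.4953,.0256]),[.722,.692])*1e3)
p,d,c=snap("wrist"); hsv=cv2.cvtColor(p,cv2.COLOR_RGB2HSV); V,U=np.mgrid[:480,:640]
o=(V>150)&(V<330)&(hsv[...,0]>5)&(hsv[...,0]<25)&(hsv[...,1]>180)&(hsv[...,2]>150)
P=cloud(c,d); o&=(P[...,2]<.045)&(P[...,2]>.02); W=P[o]; a=(W[:,:2]-np.array([.4953,.0256]))@[.722,.692]*1e3
print("pad along",len(a),np.percentile(a,[2,50,98]))
save("w_last",p)
E
python3 pad.py
```

```text
[0.49242224 0.02478704 0.03583387] tool axes F [  1.6   3.9 -17.1] along -2.6403079665658886
pad along 299 [-5.21224353  3.52737068 12.26813818]
```

Request:
{"name": "step_arm", "arguments": {
  "motion": [
    {"dx": 0,"dy": -0.03,"dz": 0,"wx": 0,"wy": 0,"wz": 0,"claw": 0},
    {"dx": 0,"dy": -0.06,"dz": 0,"wx": 0,"wy": 0,"wz": 0,"claw": 0},
    {"dx": 0,"dy": -0.09,"dz": 0,"wx": 0,"wy": 0,"wz": 0,"claw": 0},
    {"dx": 0,"dy": -0.1,"dz": 0,"wx": 0,"wy": 0,"wz": 0,"claw": 0}
  ]
}}

```text
clock: 6.8
tool_pos: [0.4889, 0.0213, 0.0359]
eef_rot: [0.394, 0.919, 0.007, 0.004]
contact_force: [7.0, 6.4, 12.1]
opening: 0.007
finger_force: 6.0
```

```bash
python3 pad.py
```

```text
[0.48886631 0.02130751 0.03590119] tool axes F [ -0.2   9.6 -12. ] along -7.6155298979470505
pad along 314 [-9.0132368  -0.29230767  8.43477644]
```

Request:
{"name": "step_arm", "arguments": {
  "motion": [
    {"dx": 0,"dy": 0,"dz": 0.006,"wx": 0,"wy": 0,"wz": 0,"claw": 0},
    {"dx": 0,"dy": -0.03,"dz": 0.006,"wx": 0,"wy": 0,"wz": 0,"claw": 0},
    {"dx": 0,"dy": -0.05,"dz": 0.006,"wx": 0,"wy": 0,"wz": 0,"claw": 0},
    {"dx": 0,"dy": -0.05,"dz": 0.006,"wx": 0,"wy": 0,"wz": 0,"claw": 0}
  ]
}}

```text
clock: 7.25
tool_pos: [0.4874, 0.0197, 0.0358]
eef_rot: [0.394, 0.919, 0.008, 0.005]
contact_force: [6.5, 7.6, 15.1]
opening: 0.003
finger_force: 7.7
```

```bash
python3 pad.py
```

```text
[0.48735793 0.01968793 0.03584798] tool axes F [  1.   10.3 -14.9] along -9.825322921464217
pad along 386 [-8.95353694  3.11980784  8.64490826]
```

Request:
{"name": "step_arm", "arguments": {
  "motion": [
    {"dx": 0,"dy": 0,"dz": -0.1,"wx": 0,"wy": 0,"wz": 0,"claw": 0},
    {"dx": 0,"dy": 0,"dz": -0.5,"wx": 0,"wy": 0,"wz": 0,"claw": 0},
    {"dx": 0,"dy": 0,"dz": -1,"wx": 0,"wy": 0,"wz": 0,"claw": 0},
    {"dx": 0,"dy": 0,"dz": -1,"wx": 0,"wy": 0,"wz": 0,"claw": 0}
  ]
}}

```text
clock: 7.7
tool_pos: [0.4814, 0.0132, 0.1167]
eef_rot: [0.396, 0.918, 0.001, 0.002]
contact_force: [0.4, 1.1, 0.5]
opening: 0.005
finger_force: 0.0
```

```bash
python3 pad.py
python3 - <<'E'
from h import *
s=get_state(); print(R.from_quat(s["eef_rot"]).as_matrix().round(3),s["q"].round(2),rel([.4513,-.261,.17]))
E
```

```text
[0.48137117 0.01324462 0.1167    ] tool axes F [ 0.5  1.1 -0.5] along -18.606540161010365
pad along 654 [-8.97976534  0.79544074  8.2284395 ]
[[-0.686  0.728  0.003]
 [ 0.728  0.686  0.   ]
 [-0.002  0.002 -1.   ]] [ 0.19  0.76 -0.51  2.09  0.81  0.49 -0.19] [-2.24130044 -2.61142581 -0.69014242]
```

View pics/w_last.png

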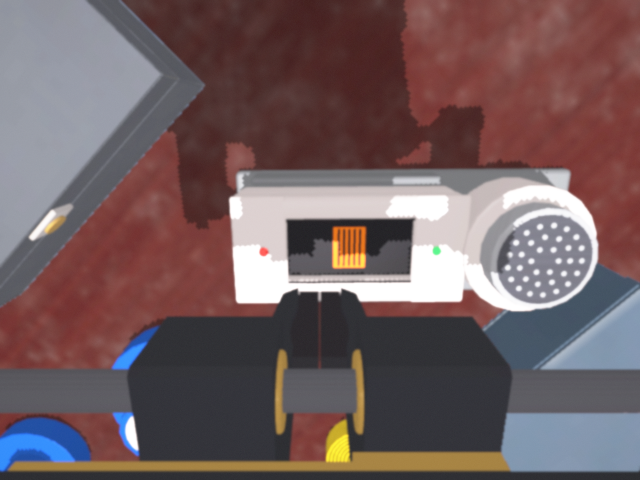

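The pad now sits mid-slot at (349,247) with the slot spanning 289..412. It did not move while the fingertip slipped, and the drag force rose to 10 N, so the switch is at its off stop. Next is the cap.

Request:
{"name": "step_arm", "arguments": {
  "motion": [
    {"dx": -0.35,"dy": -0.4,"dz": -0.2,"wx": 0,"wy": 0,"wz": 0,"claw": 60},
    {"dx": -0.75,"dy": -0.87,"dz": -0.4,"wx": 0,"wy": 0,"wz": 0,"claw": 60},
    {"dx": -0.75,"dy": -0.87,"dz": -0.4,"wx": 0,"wy": 0,"wz": 0,"claw": 60}
  ]
}}

```text
clock: 8.05
tool_pos: [0.4679, -0.0872, 0.1446]
eef_rot: [0.402, 0.916, -0.004, -0.001]
contact_force: [0.1, -0.0, -0.9]
opening: 0.254
finger_force: 0.0
```

Request:
{"name": "step_arm", "arguments": {
  "motion": [
    {"dx": -0.35,"dy": -0.4,"dz": -0.2,"wx": 0,"wy": 0,"wz": 0,"claw": 60},
    {"dx": -0.75,"dy": -0.87,"dz": -0.4,"wx": 0,"wy": 0,"wz": 0,"claw": 60},
    {"dx": -0.75,"dy": -0.87,"dz": -0.4,"wx": 0,"wy": 0,"wz": 0,"claw": 60}
  ]
}}

```text
clock: 8.35
tool_pos: [0.4586, -0.1778, 0.1765]
eef_rot: [0.402, 0.916, -0.003, -0.0]
contact_force: [0.2, 0.4, -0.4]
opening: 0.525
finger_force: 0.0
```

Run:
```python
from h import *
import pickle
s=get_state(); print(s["clock"],s["tool_pos"],s["q"].round(2),rel([.4513,-.261,.17]))
p,d,c=snap("wrist"); save("w4",p); pickle.dump((p,d,c,s),open("w4.pkl","wb")); P=cloud(c,d)
hsv=cv2.cvtColor(p,cv2.COLOR_RGB2HSV); b=cv2.inRange(hsv,(100,150,80),(125,255,255))
for ct in cv2.findContours(b,0,2)[0]:
    if cv2.contourArea(ct)>300:
        m=np.zeros_like(b); cv2.drawContours(m,[ct],-1,255,-1); q=P[(m>0)&(d>0)]; print(cv2.boundingRect(ct),q.mean(0).round(3),np.percentile(q,97,axis=0).round(3))
```

```text
8.35 [ 0.45863742 -0.17784128  0.17650937] [ 0.69  0.69 -0.67  2.01  0.69  0.69  0.31] [-0.7028503  -0.77071869  0.0869128 ]
(341, 295, 43, 57) [ 0.542 -0.219  0.015] [ 0.564 -0.199  0.029]
(200, 238, 86, 81) [ 0.444 -0.248  0.026] [ 0.475 -0.195  0.177]
(327, 136, 121, 114) [ 0.474 -0.12   0.028] [ 0.518 -0.094  0.055]
```

View pics/w4.png

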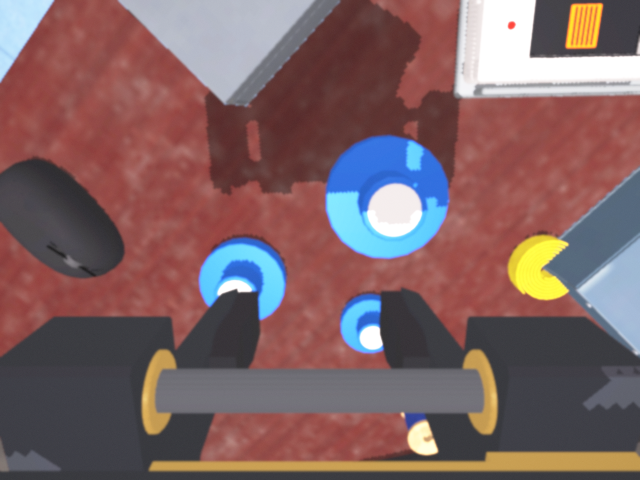

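The middle cap's skirt is centred near (243,280) with r≈43 px, and its white grip top is at about (237,290), partly behind the left finger. The large cap is at (387,197) and the small one at (362,324).

Run:
```python
from h import *
import pickle
p,d,c,s=pickle.load(open("w4.pkl","rb")); hsv=cv2.cvtColor(p,cv2.COLOR_RGB2HSV); b=cv2.inRange(hsv,(95,150,80),(125,255,255)); b[:,300:]=0;b[:230]=0;b[330:]=0; b[:, :190]=0
ct=max(cv2.findContours(b,0,1)[0],key=cv2.contourArea)[:,0].astype(float)
# visible skirt outer edge -> world at z=.017, circle fit (radius free), away from finger/bar
k=ct[(ct[:,1]<288)|(ct[:,0]<230)]; k=k[np.hypot(k[:,0]-243,k[:,1]-280)>38]
W=np.array([ray(c,u,v,.015)[:2] for u,v in k])
A=np.c_[2*W,np.ones(len(W))]; x=np.linalg.lstsq(A,(W**2).sum(1),rcond=None)[0]; rad=np.sqrt(x[2]+x[0]**2+x[1]**2); print(len(k),x[:2],"r",rad)
print("rel call", rel([x[0],x[1],.10]), R.from_quat(s["eef_rot"]).as_matrix().round(3).tolist())
```

```text
154 [ 0.45069961 -0.25844225] r 0.03413297579914639
rel call [-0.69834418 -0.79274456  0.95656243] [[-0.677, 0.736, -0.003], [0.736, 0.677, -0.005], [-0.002, -0.006, -1.0]]
```

Request:
{"name": "step_arm", "arguments": {
  "motion": [
    {"dx": -0.35,"dy": -0.4,"dz": 0,"wx": 0,"wy": 0,"wz": 0,"claw": 65},
    {"dx": -0.7,"dy": -0.8,"dz": 0.3,"wx": 0,"wy": 0,"wz": 0,"claw": 65},
    {"dx": -0.7,"dy": -0.8,"dz": 0.9,"wx": 0,"wy": 0,"wz": 0,"claw": 65},
    {"dx": -0.7,"dy": -0.8,"dz": 0.95,"wx": 0,"wy": 0,"wz": 0,"claw": 65},
    {"dx": -0.7,"dy": -0.8,"dz": 0.95,"wx": 0,"wy": 0,"wz": 0,"claw": 65}
  ]
}}

```text
clock: 8.9
tool_pos: [0.4526, -0.2514, 0.1003]
eef_rot: [0.394, 0.919, 0.001, -0.002]
contact_force: [1.0, 0.0, 0.5]
opening: 0.741
finger_force: 0.0
```

Run:
```python
from h import *
s=get_state(); print(s["tool_pos"],s["q"].round(2),"rel",rel([.4508,-.259,.021]),R.from_quat(s["eef_rot"]).as_matrix().round(4).tolist())
p,d,c=snap("wrist"); save("w5",p)
```

```text
[ 0.45256009 -0.25142788  0.10032041] [ 0.76  0.83 -0.58  1.98  0.83  0.58  0.37] rel [-0.05747243 -0.08078378  0.99131038] [[-0.6892, 0.7245, -0.0031], [0.7245, 0.6892, 0.0027], [0.0041, -0.0004, -1.0]]
```

View pics/w5.png

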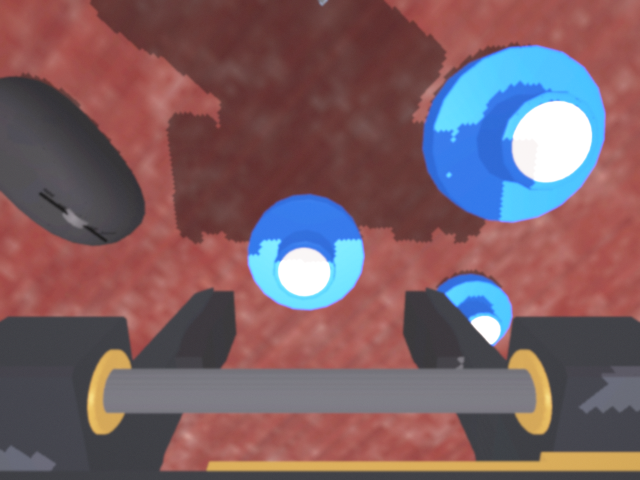

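Run:
```python
from h import *
c=viewer.calibration("wrist"); c=dict(f=240/np.tan(np.radians(c["vfov"])/2),cx=c["cx"],cy=c["cy"],T=np.array(c["extrinsics"]))
for u,v,z in((304,271,.041),(306,252,.015)):
    w=ray(c,u,v,z); print(w, rel([w[0],w[1],.021]))
```

```text
[ 0.45343795 -0.26155624  0.041     ] [-0.08830744 -0.0900678   1.00815209]
[ 0.45227512 -0.25989262  0.015     ] [-0.06322348 -0.08625826  1.00818771]
```

Request:
{"name": "step_arm", "arguments": {
  "motion": [
    {"dx": -0.07,"dy": -0.087,"dz": 0.2,"wx": 0,"wy": 0,"wz": 0,"claw": 65},
    {"dx": -0.07,"dy": -0.087,"dz": 0.6,"wx": 0,"wy": 0,"wz": 0,"claw": 65},
    {"dx": -0.07,"dy": -0.087,"dz": 0.85,"wx": 0,"wy": 0,"wz": 0,"claw": 65},
    {"dx": -0.07,"dy": -0.087,"dz": 0.95,"wx": 0,"wy": 0,"wz": 0,"claw": 65},
    {"dx": -0.07,"dy": -0.087,"dz": 0.98,"wx": 0,"wy": 0,"wz": 0,"claw": 65},
    {"dx": -0.07,"dy": -0.087,"dz": 0.98,"wx": 0,"wy": 0,"wz": 0,"claw": 65}
  ]
}}

```text
clock: 9.55
tool_pos: [0.4525, -0.2631, 0.0234]
eef_rot: [0.396, 0.918, 0.0, 0.001]
contact_force: [0.1, 0.5, -0.2]
opening: 0.736
finger_force: 0.0
```

Request:
{"name": "step_arm", "arguments": {
  "motion": [
    {"dx": 0,"dy": 0,"dz": 0,"wx": 0,"wy": 0,"wz": 0,"claw": 20},
    {"dx": 0,"dy": 0,"dz": 0,"wx": 0,"wy": 0,"wz": 0,"claw": 20},
    {"dx": 0,"dy": 0,"dz": 0,"wx": 0,"wy": 0,"wz": 0,"claw": 20},
    {"dx": 0,"dy": 0,"dz": 0,"wx": 0,"wy": 0,"wz": 0,"claw": 20},
    {"dx": 0,"dy": 0,"dz": 0,"wx": 0,"wy": 0,"wz": 0,"claw": 20}
  ],
  "force": 15
}}

```text
clock: 10.05
tool_pos: [0.452, -0.2632, 0.0231]
eef_rot: [0.396, 0.918, -0.0, 0.0]
contact_force: [0.2, -0.2, 2.2]
opening: 0.365
finger_force: 14.9
```

Request:
{"name": "step_arm", "arguments": {
  "motion": [
    {"dx": 0,"dy": 0,"dz": -0.1,"wx": 0,"wy": 0,"wz": 0,"claw": 20},
    {"dx": 0,"dy": 0,"dz": -0.4,"wx": 0,"wy": 0,"wz": 0,"claw": 20},
    {"dx": 0,"dy": 0,"dz": -0.8,"wx": 0,"wy": 0,"wz": 0,"claw": 20},
    {"dx": 0,"dy": 0,"dz": -1,"wx": 0,"wy": 0,"wz": 0,"claw": 20},
    {"dx": 0,"dy": 0,"dz": -1,"wx": 0,"wy": 0,"wz": 0,"claw": 20}
  ]
}}

```text
clock: 10.55
tool_pos: [0.453, -0.2635, 0.1051]
eef_rot: [0.396, 0.918, 0.0, 0.002]
contact_force: [0.1, -0.1, -1.0]
opening: 0.363
finger_force: 14.9
```

Request:
{"name": "step_arm", "arguments": {
  "motion": [
    {"dx": 0.2,"dy": 0.35,"dz": -0.3,"wx": 0,"wy": 0,"wz": 0,"claw": 20},
    {"dx": 0.4,"dy": 0.7,"dz": -0.6,"wx": 0,"wy": 0,"wz": 0,"claw": 20},
    {"dx": 0.45,"dy": 0.85,"dz": -0.6,"wx": 0,"wy": 0,"wz": 0,"claw": 20}
  ]
}}

```text
clock: 10.85
tool_pos: [0.4788, -0.1867, 0.1527]
eef_rot: [0.394, 0.919, 0.002, 0.002]
contact_force: [0.4, 0.5, -1.1]
opening: 0.368
finger_force: 14.9
```

Request:
{"name": "step_arm", "arguments": {
  "motion": [
    {"dx": 0.2,"dy": 0.35,"dz": 0,"wx": 0,"wy": 0,"wz": 0,"claw": 20},
    {"dx": 0.4,"dy": 0.7,"dz": 0,"wx": 0,"wy": 0,"wz": 0,"claw": 20},
    {"dx": 0.45,"dy": 0.85,"dz": 0,"wx": 0,"wy": 0,"wz": 0,"claw": 20}
  ]
}}

```text
clock: 11.15
tool_pos: [0.5014, -0.1144, 0.1498]
eef_rot: [0.394, 0.919, 0.001, -0.001]
contact_force: [0.3, 1.3, -1.0]
opening: 0.373
finger_force: 14.9
```

Request:
{"name": "step_arm", "arguments": {
  "motion": [
    {"dx": 0.2,"dy": 0.35,"dz": 0,"wx": 0,"wy": 0,"wz": 0,"claw": 20},
    {"dx": 0.4,"dy": 0.7,"dz": 0,"wx": 0,"wy": 0,"wz": 0,"claw": 20},
    {"dx": 0.45,"dy": 0.85,"dz": 0,"wx": 0,"wy": 0,"wz": 0,"claw": 20},
    {"dx": 0.45,"dy": 0.85,"dz": 0,"wx": 0,"wy": 0,"wz": 0,"claw": 20}
  ]
}}

```text
clock: 11.55
tool_pos: [0.5265, -0.0437, 0.1501]
eef_rot: [0.395, 0.919, -0.0, -0.0]
contact_force: [-0.0, 0.2, -1.4]
opening: 0.367
finger_force: 14.9
```

Run:
```python
from h import *
import pickle
s=get_state(); print(s["tool_pos"],s["q"].round(2),s["opening"],s["finger_force"],"rel",rel([.5665,.0945,.1]),R.from_quat(s["eef_rot"]).as_matrix().round(4).tolist())
p,d,c=snap("wrist"); save("w6",p); pickle.dump((p,d,c,s),open("w6.pkl","wb"))
```

```text
[ 0.52649077 -0.04370126  0.15012207] [ 0.37  0.76 -0.63  1.93  0.7   0.68  0.07] 0.36685866017223595 14.909821219771402 rel [0.90901379 1.551849   0.62643399] [[-0.6882, 0.7255, -0.0004], [0.7255, 0.6882, 0.0], [0.0003, -0.0002, -1.0]]
```

View pics/w6.png

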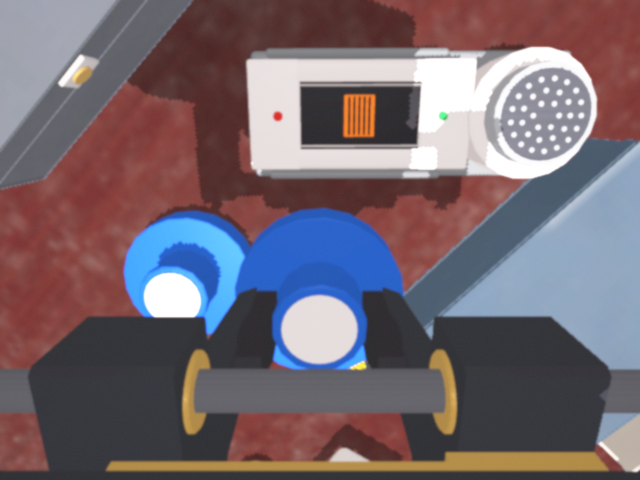

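The held cap's grip top is at (319.5,329) and its skirt arc is clear between (237,290) and (403,290). The head rim disc is around (545,112), and the pad is at its off position (359,115).

```bash
cat > fit.py <<'E'
from h import *
def circ(W):
    A=np.c_[2*W,np.ones(len(W))]; x=np.linalg.lstsq(A,(W**2).sum(1),rcond=None)[0]; return x[:2],np.sqrt(x[2]+x[0]**2+x[1]**2)
def rc(W):
    for _ in range(4):
        x,r=circ(W); e=np.abs(np.hypot(*(W-x).T)-r); W=W[e<max(.0012,np.percentile(e,85))] if e.max()>.0012 else W
    return x,r,len(W)
def analyse(p,d,c,s,box):
    P=cloud(c,d); r=R.from_quat(s["eef_rot"]).inv(); V,U=np.mgrid[:480,:640]
    t=lambda x:(r.apply(np.r_[x,s["tool_pos"][2]]-s["tool_pos"])[:2]*1e3).round(2)
    m=((U>box[0])&(U<box[1])&(V>box[2])&(V<box[3])&(d>0)&(np.abs(P[...,2]-.0604)<.004)).astype(np.uint8)
    m=cv2.morphologyEx(m,cv2.MORPH_OPEN,np.ones((3,3))); ct=max(cv2.findContours(m,0,1)[0],key=cv2.contourArea); h=cv2.convexHull(ct)[:,0]
    W=np.array([ray(c,u,v,.060)[:2] for u,v in ct[:,0]]); x,rr,n=rc(W); print("rim",x.round(4),"r",rr.round(4),n,"tool",t(x),"z",np.median(P[m>0][:,2]))
    hsv=cv2.cvtColor(p,cv2.COLOR_RGB2HSV); z0=s["tool_pos"][2]-.0231
    g=((U>260)&(U<380)&(V>285)&(V<366)&(hsv[...,1]<60)&(hsv[...,2]>150)&(d>0)&(P[...,2]>z0+.03)).astype(np.uint8); ct=max(cv2.findContours(g,0,1)[0],key=cv2.contourArea)
    W=np.array([ray(c,u,v,z0+.041)[:2] for u,v in ct[:,0]]); y,rr,n=rc(W); print("grip top",y.round(4),"r",rr.round(4),n,"tool",t(y),"z",np.median(P[g>0][:,2])-z0)
    b=((U>225)&(U<415)&(V>195)&(V<288)&(hsv[...,0]>95)&(hsv[...,0]<125)&(hsv[...,1]>120)&(d>0)&(P[...,2]>z0-.005)).astype(np.uint8); ct=max(cv2.findContours(b,0,1)[0],key=cv2.contourArea)[:,0]
    k=ct[(np.hypot(ct[:,0]-320,ct[:,1]-292)>72)&(ct[:,1]<285)]
    W=np.array([ray(c,u,v,z0+.016)[:2] for u,v in k]); y,rr,n=rc(W); print("skirt",y.round(4),"r",rr.round(4),n,"tool",t(y)); print("skirt top z-z0",np.median(P[(b>0)][:,2])-z0)
E
python3 - <<'E'
from fit import *
import pickle
analyse(*pickle.load(open("w6.pkl","rb")),(465,605,40,185))
E
```

```text
rim [0.5658 0.0934] r 0.0277 306 tool [ 72.45 122.9 ] z 0.060747313999635566
grip top [ 0.5261 -0.0421] r 0.013 205 tool [1.42 0.82] z 0.041805585022923614
skirt [ 0.5226 -0.0386] r 0.0319 218 tool [6.35 0.72]
skirt top z-z0 0.01750021834332982
```

Request:
{"name": "step_arm", "arguments": {
  "motion": [
    {"dx": 0.15,"dy": 0.4,"dz": 0,"wx": 0,"wy": 0,"wz": 0,"claw": 20},
    {"dx": 0.25,"dy": 0.7,"dz": 0,"wx": 0,"wy": 0,"wz": 0,"claw": 20},
    {"dx": 0.3,"dy": 0.9,"dz": 0,"wx": 0,"wy": 0,"wz": 0,"claw": 20}
  ]
}}

```text
clock: 11.9
tool_pos: [0.5621, 0.0214, 0.1504]
eef_rot: [0.397, 0.918, -0.001, -0.0]
contact_force: [-0.6, 0.3, -1.3]
opening: 0.369
finger_force: 14.9
```

Request:
{"name": "step_arm", "arguments": {
  "motion": [
    {"dx": 0,"dy": 0.4,"dz": 0.1,"wx": 0,"wy": 0,"wz": 0,"claw": 20},
    {"dx": 0,"dy": 0.62,"dz": 0.35,"wx": 0,"wy": 0,"wz": 0,"claw": 20},
    {"dx": 0,"dy": 0.62,"dz": 0.35,"wx": 0,"wy": 0,"wz": 0,"claw": 20},
    {"dx": 0,"dy": 0.62,"dz": 0.35,"wx": 0,"wy": 0,"wz": 0,"claw": 20}
  ]
}}

```text
clock: 12.3
tool_pos: [0.5969, 0.054, 0.122]
eef_rot: [0.397, 0.918, -0.002, -0.001]
contact_force: [0.0, 0.5, -1.0]
opening: 0.367
finger_force: 14.9
```

Run:
```python
from h import *
import pickle
s=get_state(); print(s["clock"],s["tool_pos"],"rel mm",rel([.5658,.0934,.1])*80)
p,d,c=snap("wrist"); save("w7",p); pickle.dump((p,d,c,s),open("w7.pkl","wb"))
```

```text
12.3 [0.59692663 0.05397288 0.12199648] rel mm [50.04595646  4.43692037 21.97557599]
```

View pics/w7.png

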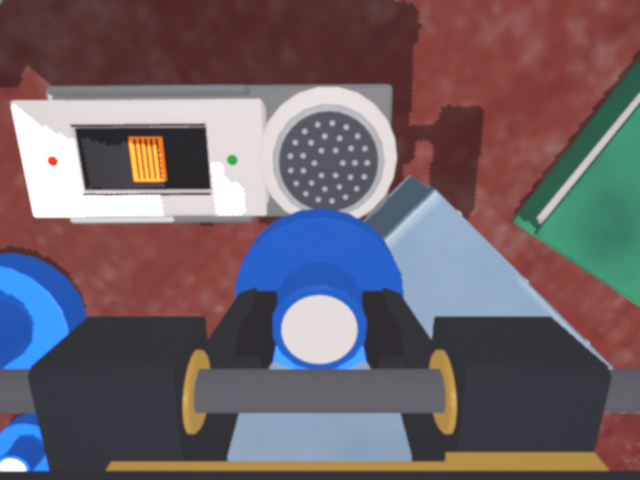

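The full steel rim is visible, centred near (329,160). The held cap's grip is at (319.5,329).

Run:
```python
from fit import *
import pickle
a=pickle.load(open("w7.pkl","rb")); analyse(*a,(262,400,80,225))
p,d,c,s=a; r=R.from_quat(s["eef_rot"]).inv()
w=ray(c,320,209,s["tool_pos"][2]-.0231); print("skirt front edge bottom tool x",r.apply(w-s["tool_pos"])*1e3)
for u in(236,403):
    for z in(.0,.017): print(u,z,r.apply(ray(c,u,292,s["tool_pos"][2]-.0231+z)-s["tool_pos"])*1e3)
print(c["cx"],c["cy"], R.from_quat(s["eef_rot"]).as_matrix().round(4).tolist())
```

```text
rim [0.5663 0.0941] r 0.0273 282 tool [50.2   5.19] z 0.06081575501452956
grip top [0.5966 0.0556] r 0.013 204 tool [1.44 0.87] z 0.04184726692793918
skirt [0.5932 0.0591] r 0.0319 220 tool [6.33 0.78]
skirt top z-z0 0.017474772619521364
skirt front edge bottom tool x [34.8576176   1.23573228 23.09247631]
236 0.0 [ -2.60330168 -35.80143894  23.23509605]
236 0.017 [  4.91131962 -32.11804672   6.22046173]
403 0.0 [-2.45478547 37.81962335 22.95807839]
403 0.017 [ 5.04495283 34.12535508  5.97120436]
319.1586643325278 237.81012080835393 [[-0.6853, 0.7282, -0.0027], [0.7282, 0.6853, -0.0026], [-0.0001, -0.0038, -1.0]]
```

Request:
{"name": "step_arm", "arguments": {
  "motion": [
    {"dx": 0.3,"dy": 0.03,"dz": 0,"wx": 0,"wy": 0,"wz": 0,"claw": 20},
    {"dx": 0.613,"dy": 0.054,"dz": 0.1,"wx": 0,"wy": 0,"wz": 0,"claw": 20},
    {"dx": 0.613,"dy": 0.054,"dz": 0.35,"wx": 0,"wy": 0,"wz": 0,"claw": 20},
    {"dx": 0.613,"dy": 0.054,"dz": 0.42,"wx": 0,"wy": 0,"wz": 0,"claw": 20},
    {"dx": 0.613,"dy": 0.054,"dz": 0.42,"wx": 0,"wy": 0,"wz": 0,"claw": 20},
    {"dx": 0.613,"dy": 0.054,"dz": 0.42,"wx": 0,"wy": 0,"wz": 0,"claw": 20}
  ]
}}

```text
clock: 12.95
tool_pos: [0.568, 0.0938, 0.0898]
eef_rot: [0.397, 0.918, -0.0, 0.001]
contact_force: [-0.2, 0.9, -1.5]
opening: 0.364
finger_force: 14.9
```

Run:
```python
from fit import *
import pickle
Q=[get_state() for _ in range(3)]; s=Q[0]; print(s["tool_pos"],R.from_quat(s["eef_rot"]).as_matrix().round(4).tolist())
cap=s["tool_pos"]+R.from_quat(s["eef_rot"]).apply([.0012,.0009,0]); print("cap",cap,"rim - cap (tool mm)",R.from_quat(s["eef_rot"]).inv().apply(np.r_[.5661,.0938,cap[2]]-cap)*1e3)
```

```text
[0.56802747 0.09375199 0.08983432] [[-0.685, 0.7285, 0.001], [0.7285, 0.685, -0.0007], [-0.0012, 0.0002, -1.0]]
cap [0.56786106 0.09524273 0.08983313] rim - cap (tool mm) [ 1.55388491e-01 -2.27126939e+00 -6.82043794e-04]
```

Request:
{"name": "step_arm", "arguments": {
  "motion": [
    {"dx": 0,"dy": -0.025,"dz": 0.02,"wx": 0,"wy": 0,"wz": 0,"claw": 20},
    {"dx": 0,"dy": -0.025,"dz": 0.02,"wx": 0,"wy": 0,"wz": 0,"claw": 20},
    {"dx": 0,"dy": -0.025,"dz": 0.02,"wx": 0,"wy": 0,"wz": 0,"claw": 20}
  ]
}}

```text
clock: 13.25
tool_pos: [0.5661, 0.0934, 0.0879]
eef_rot: [0.396, 0.918, 0.0, 0.0]
contact_force: [1.0, 0.1, -2.0]
opening: 0.367
finger_force: 14.9
```

Run:
```python
from fit import *
import pickle
s=get_state(); print(s["tool_pos"])
cap=s["tool_pos"]+R.from_quat(s["eef_rot"]).apply([.0012,.0009,0]); print("cap",cap,"rim - cap (tool mm)",R.from_quat(s["eef_rot"]).inv().apply(np.r_[.5661,.0938,cap[2]]-cap)*1e3)
p,d,c=snap("wrist"); save("w8",p); pickle.dump((p,d,c,s),open("w8.pkl","wb"))
```

```text
[0.56612645 0.09339648 0.08789271]
cap [0.56595767 0.09488696 0.0878925 ] rim - cap (tool mm) [-8.88327295e-01 -6.42345968e-01  1.56057781e-04]
```

View pics/w8.png

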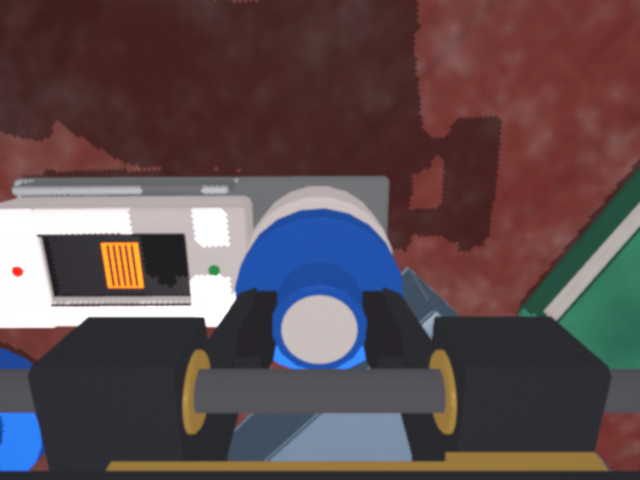

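The cap hovers over the head. The white shoulder crescent shows above it, peaking at (320,186), and looks nearly symmetric around column 320. I'll check that with an arc fit.

Run:
```python
from fit import *
import pickle
from scipy.optimize import least_squares
p,d,c,s=pickle.load(open("w8.pkl","rb")); r=R.from_quat(s["eef_rot"]).inv(); P=cloud(c,d)
H=P[...,2]; pts=[]
for u in range(268,384,3):
    col=[v for v in range(175,262) if d[v,u]>0 and abs(H[v,u]-.045)<.004]
    if col: pts.append((u,col[0]))
print(pts[::4])
W=np.array([ray(c,u,v,.045)[:2] for u,v in pts])
for rad in(.037,None):
    f=lambda x:np.hypot(*(W-x[:2]).T)-(rad or x[2]); q=least_squares(f,[.566,.094,.037],loss="soft_l1",f_scale=.0007).x
    print(rad,q.round(4),"res",np.abs(f(q)).mean().round(5),"tool mm",r.apply(np.r_[q[:2],s["tool_pos"][2]]-s["tool_pos"])[:2]*1e3)
D=[ray(c,u,v,.043) for u,v in((17,271),(214,270))]; print(D)
```

```text
[(268, 212), (280, 205), (292, 200), (304, 196), (316, 195), (328, 195), (340, 198), (352, 201), (364, 209), (376, 220)]
0.037 [0.5664 0.0939 0.037 ] res 0.00017 tool mm [0.1262157  0.55001982]
None [0.5658 0.0947 0.0361] res 0.00015 tool mm [1.1237092  0.67075449]
[array([ 0.45979476, -0.00833264,  0.043     ]), array([0.52965943, 0.05831929, 0.043     ])]
```

Request:
{"name": "step_arm", "arguments": {
  "motion": [
    {"dx": -0.008,"dy": -0.005,"dz": 0.02,"wx": 0,"wy": 0,"wz": 0,"claw": 20},
    {"dx": -0.008,"dy": -0.005,"dz": 0.05,"wx": 0,"wy": 0,"wz": 0,"claw": 20},
    {"dx": -0.008,"dy": -0.005,"dz": 0.08,"wx": 0,"wy": 0,"wz": 0,"claw": 20},
    {"dx": -0.008,"dy": -0.005,"dz": 0.1,"wx": 0,"wy": 0,"wz": 0,"claw": 20},
    {"dx": -0.008,"dy": -0.005,"dz": 0.1,"wx": 0,"wy": 0,"wz": 0,"claw": 20}
  ]
}}

```text
clock: 13.8
tool_pos: [0.566, 0.0929, 0.0793]
eef_rot: [0.396, 0.918, -0.0, -0.0]
contact_force: [0.4, 0.3, -1.2]
opening: 0.365
finger_force: 14.9
```

Request:
{"name": "step_arm", "arguments": {
  "motion": [
    {"dx": 0,"dy": 0,"dz": 0.03,"wx": 0,"wy": 0,"wz": 0,"claw": 20},
    {"dx": 0,"dy": 0,"dz": 0.06,"wx": 0,"wy": 0,"wz": 0,"claw": 20},
    {"dx": 0,"dy": 0,"dz": 0.09,"wx": 0,"wy": 0,"wz": 0,"claw": 20},
    {"dx": 0,"dy": 0,"dz": 0.1,"wx": 0,"wy": 0,"wz": 0,"claw": 20},
    {"dx": 0,"dy": 0,"dz": 0.1,"wx": 0,"wy": 0,"wz": 0,"claw": 20}
  ]
}}

```text
clock: 14.3
tool_pos: [0.5661, 0.0929, 0.0714]
eef_rot: [0.396, 0.918, -0.0, -0.0]
contact_force: [0.6, -0.0, -1.1]
opening: 0.37
finger_force: 14.9
```

Request:
{"name": "step_arm", "arguments": {
  "motion": [
    {"dx": 0,"dy": 0,"dz": 0.01,"wx": 0,"wy": 0,"wz": 0,"claw": 20},
    {"dx": 0,"dy": 0,"dz": 0.018,"wx": 0,"wy": 0,"wz": 0,"claw": 20},
    {"dx": 0,"dy": 0,"dz": 0.018,"wx": 0,"wy": 0,"wz": 0,"claw": 20}
  ]
}}

```text
clock: 14.6
tool_pos: [0.5661, 0.093, 0.0702]
eef_rot: [0.396, 0.918, -0.0, 0.0]
contact_force: [-0.3, -0.8, -1.4]
opening: 0.368
finger_force: 14.9
```

Request:
{"name": "step_arm", "arguments": {
  "motion": [
    {"dx": 0,"dy": 0,"dz": 0.008,"wx": 0,"wy": 0,"wz": 0,"claw": 20},
    {"dx": 0,"dy": 0,"dz": 0.015,"wx": 0,"wy": 0,"wz": 0,"claw": 20},
    {"dx": 0,"dy": 0,"dz": 0.015,"wx": 0,"wy": 0,"wz": 0,"claw": 20}
  ]
}}

```text
clock: 14.9
tool_pos: [0.5661, 0.0929, 0.07]
eef_rot: [0.396, 0.918, -0.0, 0.0]
contact_force: [-2.7, -1.4, 8.8]
opening: 0.369
finger_force: 15.1
```

Request:
{"name": "step_arm", "arguments": {
  "motion": [
    {"dx": 0,"dy": 0,"dz": -0.008,"wx": 0,"wy": 0,"wz": 0,"claw": 20},
    {"dx": 0,"dy": 0,"dz": -0.008,"wx": 0,"wy": 0,"wz": 0,"claw": 60},
    {"dx": 0,"dy": 0,"dz": -0.008,"wx": 0,"wy": 0,"wz": 0,"claw": 60},
    {"dx": 0,"dy": 0,"dz": -0.008,"wx": 0,"wy": 0,"wz": 0,"claw": 60},
    {"dx": 0,"dy": 0,"dz": -0.008,"wx": 0,"wy": 0,"wz": 0,"claw": 60},
    {"dx": 0,"dy": 0,"dz": -0.008,"wx": 0,"wy": 0,"wz": 0,"claw": 60}
  ]
}}

```text
clock: 15.5
tool_pos: [0.5661, 0.093, 0.0695]
eef_rot: [0.396, 0.918, -0.0, -0.0]
contact_force: [-0.2, -0.2, 0.5]
opening: 0.679
finger_force: 0.0
```

Request:
{"name": "step_arm", "arguments": {
  "motion": [
    {"dx": 0,"dy": 0,"dz": -0.3,"wx": 0,"wy": 0,"wz": 0,"claw": 60},
    {"dx": 0,"dy": 0,"dz": -0.8,"wx": 0,"wy": 0,"wz": 0,"claw": 60},
    {"dx": -0.5,"dy": 0,"dz": -1,"wx": 0,"wy": 0,"wz": 0,"claw": 60},
    {"dx": -0.7,"dy": 0,"dz": -1,"wx": 0,"wy": 0,"wz": 0,"claw": 60},
    {"dx": -0.7,"dy": 0,"dz": -1,"wx": 0,"wy": 0,"wz": 0,"claw": 60}
  ]
}}

```text
clock: 16.0
tool_pos: [0.6064, 0.049, 0.1498]
eef_rot: [0.398, 0.917, -0.0, 0.001]
contact_force: [-0.2, 0.6, -0.7]
opening: 0.681
finger_force: 0.0
```

Run:
```python
from h import *
s=get_state(); print(s["tool_pos"],s["contact_force"])
p,d,c=snap("wrist"); save("w9",p); P=cloud(c,d); hsv=cv2.cvtColor(p,cv2.COLOR_RGB2HSV)
near=(np.hypot(P[...,0]-.566,P[...,1]-.0938)<.05)&(d>0)
sk=P[near&(hsv[...,0]>95)&(hsv[...,0]<125)&(hsv[...,1]>120)&(P[...,2]>.060)&(P[...,2]<.070)]
print("skirt top",len(sk),np.median(sk[:,2])); A=np.c_[sk[:,:2]-[.566,.094],np.ones(len(sk))]; print("plane",np.linalg.lstsq(A,sk[:,2],rcond=None)[0])
t=P[near&(P[...,2]>.08)&(P[...,2]<.1)&(hsv[...,1]<60)]; print("grip top",len(t),t.mean(0)); print(t[:,2].std())
```

```text
[0.60638815 0.04904419 0.14983071] [-0.217234    0.62695859 -0.66930157]
skirt top 8672 0.06448249738742588
plane [-0.00124454 -0.00045184  0.06448793]
grip top 2316 [0.56527122 0.09494091 0.08889466]
0.0006836481138564744
```

View pics/w9.png

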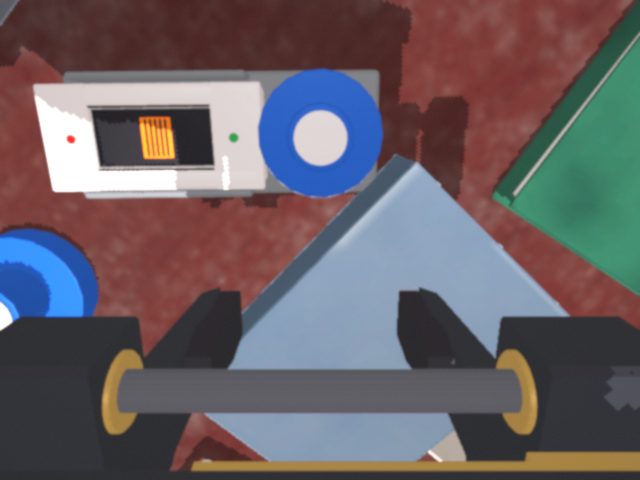

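The cap sits on the head at (320,133). Its skirt top is at z = 64.5 mm, where 64 is expected, and it is level. The switch pad is still at the off stop, so I'm handing the job in.

```bash
python3 -c "
from plant import workorder
print(workorder.finish_job())"
```

```text
the job is handed in; nothing more can be done
None
```

The shaver's switch is dragged back to its off stop, the middle-sized blue cap sits fully down and level on the steel rim and is released, the spool was not touched, and the job is handed in; no verdict came back.

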